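Set the length stop and fit its clamp handle

ROBOT

A 6-joint arm with a two-finger parallel gripper is mounted at the origin on the work surface. World frame = base frame: x ahead of the robot, y to its left, z up, the work surface at z = 0. Lengths are in mm, angles in degrees, forces in N, time in s.
With the tool pointing down it reaches from about 325 to 925 mm from the base axis. Payload 3.1 kg.
Tool frame: the origin (TCP) lies at the very end of the fingers, on their centre line; the grasp point (between the pads) lies grasp_offset behind it (grasp_offset is the distance from the TCP to the grasp point, in mm); z points along the fingers, y is the line along which they close (so a half turn about z gives the same grasp; the last joint's range is limited). The gripper opens to 85 mm and grips with 20 to 120 N. Pads are 22 mm wide; open, the fingers measure 114 mm over their backs; the gripper's body (76 mm by 85 mm) begins 54 mm behind the grasp point. The pads swing forward as they close: fully open they stand 13 mm farther back than shut.
Start: joints at [61.524, 12.427, 92.441, -0, 75.132, -6.429], TCP at [234.591, 579.315, 231.3] pointing down, gripper open.
Joint ranges: [-157.48, 157.48], [-44.54, 120.13], [17.64, 146.25], [-64.5, 244.5], [7.68, 150.69], [-147.95, 147.95]. Speed limits (degrees/s): [159.86, 159.86, 180, 180, 180, 180].

INTERFACE

Orientations are given as [roll, pitch, yaw] about the fixed x, y, z axes, in that order (R = Rz(yaw) Ry(pitch) Rx(roll)).
In Python, from station import * gives the robot as it stands. Calls block until the motion is done:
- goto(position, orientation): joint-space move of the TCP to a pose.
- move_l(position, attitude=None, speed=150): straight line of the TCP; attitude=None keeps the orientation; speed is the mean speed in mm/s.
- move_j(angles): joint-space move.
- grip(opening, squeeze=None): finger opening in mm; squeeze is the grip in N (None keeps the last); returns when the fingers have stopped.
- wait(seconds).
- solve_ik(position, orientation): joint angles nearest the present ones, or None.
- get_obs(): the state.
- get_image(name): name is "scene" or "top"; returns the picture (420x560x3 uint8, red, green, blue); there is no depth.
- get_calibration(name): a dict with "fx", "fy", "cx", "cy" (pixels), "D" ([k1, k2, p1, p2, k3] as OpenCV has them; the pictures are not rectified), "R" (3x3) and "t" (3): a world point X has camera coordinates R X + t. Camera axes: x right, y down, z forward; pixel columns grow to the right and rows downward; lengths in mm; the calibration is good to about 2 mm. A picture is of the moment at which its call begins. get_calibration takes no time and is no camera call.
A pose or a line that the arm cannot do raises Unreachable and nothing moves.
- sign_off(): hands the job in; it is judged then, once.
Trained networks look in the newest picture that a camera, given by its name, has taken for a name from the list of things; names that differ only in an ending like _2 or _b are one class to them, and where a whole thing is asked for, a point or a joint stands for the part that bears it (a point fixed in the world has none). Each returns a list of dicts, best first, with "score" (0 to 1); they miss things now and then, are a little off and sometimes report something else, mostly with a low value. They report only what shows in the picture. A call takes as long as a camera call. They do not tell look-alikes from the thing itself.
- spot_in(name, camera): "extent" ([centre column, centre row, width, height] in pixels, round what is visible of it).
- regions_of(name, camera): "region" (420x560 bool, what is visible of it) and "extent" ([centre column, centre row, width, height] in pixels, round what is visible of it).
The state is a dict: "t": time; "joint_pos": joint angles; "qvel": joint speeds; "effort": joint torques, N m; "tcp_pos": TCP position; "ee_rot": TCP orientation; "wrist_force": force on the tool from outside, world axes, zero at the start; "moment": the same for the moment, N m; "grip_width": finger opening in mm; "grip_force": force on a finger pad.
Only numpy, scipy, OpenCV 4.12 (cv2) and the standard library are available. Lean on these libraries where they do the work, as an engineer would, in place of code of your own. Each camera call takes 0.05 s, during which the arm holds its last target. There are 200 camera calls.

TASK

Slide the blue carriage along its rail until its yellow pointer points at the red marker (not the white one). Then fit the loose yellow clamp handle onto the carriage's square spindle, pushed fully home, and let go; leave the carriage at the red marker and the other things on the bench where they are.

Things in the scene. Friction and masses are not known exactly. Their poses are not given: they have to be found in the camera images.
- rail: Aluminium rail fixed to the bench, 496 mm long along its own y: bar 70 mm wide, 28 mm high, grey end blocks 90 mm wide, 40 mm high. A dark flange, 10 mm high, on its far (+x) side reaches to x = 105 mm and carries a white scale and two markers. Origin: centre of the underside, on the bench; z up, y along the slide. Its place and yaw (up to about 0.2 rad) vary.
- carriage (a joint): Place of the blue carriage along the rail's +y in m: 0 at mid-rail, end stops at -0.17 and 0.17. No spring: it stays where left. Sliding it takes about 6 N, some 2 N more at 0.1 m/s. The carriage is 90 mm across the rail (x), 84 mm along it (y); its flat top is 65 mm above the bench; it cannot lift or turn.
- spindle_foot (a point): Foot of the carriage's upright steel spindle, at the centre of the carriage's flat top. The spindle is 20 mm square, its top end slightly bevelled, and stands 36 mm above this point. It does not turn; its sides are parallel to the rail's x and y, which are this point's axes too. It may be gripped to slide the carriage.
- pointer_tip (a point): Tip of the thin yellow pointer (6 mm wide) on the carriage's far (+x) side: 82 mm from the spindle axis along the rail's x, at the same rail y as the spindle axis, 38 mm above the bench.
- red_marker: Red marker fixed on the rail's flange, 14 mm wide along the rail (its y). Origin: underside of its foot, mid-width, 78 mm from the rail's centre line along x, 10 mm above the bench; axes parallel to the rail's. The foot spans x = -17 to 26 mm and is 18 mm high; the pointer passes over it. A step at its outer end (x = 8 to 26 mm) rises to 32 mm above the origin.
- white_marker: White marker of the same shape and size on the other half of the rail: not the one wanted. Which half has which colour varies.
- handle: Loose two-armed handle, about 0.35 kg, flat on the bench: yellow hub 50 x 50 mm, 44 mm high, with a 24 mm square through bore, sides parallel to its x and y; steel arms 16 mm thick along +x and -x, axis 30 mm up, with black 28 mm balls, 188 mm overall. Origin: centre of the hub's underside, z up. Grip the hub's y faces. Fits in any quarter turn; when home its underside rests on the carriage's top.
- spray_can: Bystander: upright can, 66 mm across, 160 mm high; origin at the centre of its underside.
- wrench: Bystander: wrench 200 mm long lying on the bench; origin at its middle.
- parts_bin: Bystander: green open plastic bin, 130 x 100 mm, 60 mm high; origin at the centre of its underside.
There are look-alikes about, which are no part of the job. Of the things like the handle, leave any that is pink or turquoise; of the rest the larger one is meant.

How it is judged:
By the outcome, as a careful person would: the job done as asked, in the order asked, and still so for the second after the job is handed in, with the robot touching nothing.
It also fails if it takes over 51 s, if anything falls off the work surface, if the arm or the gripper's body presses on something with over 40 N, if the wrist force passes 120 N, or if a joint passes its speed limit or range.

## Working session

There is one attempt and no reset: what is moved stays moved. The work goes in short steps, each a Python script; the robot and the scene stay as the last script left them, time stands still between calls to the robot, and variables do not carry over. Pictures are saved under pics/ and viewed, at most 10 in all, crops included, and the job is handed in when it is done.

```bash
mkdir -p pics; ls
python3 - <<'E'
from station import *
import cv2,numpy as np
for n in("scene","top"):
    im=get_image(n); cv2.imwrite(f"pics/{n}0.png",im[:,:,::-1])
    c=get_calibration(n); print(n,{k:np.round(np.array(v),4).tolist() for k,v in c.items()})
    for o in("rail","carriage","red_marker","white_marker","handle"):
        print(o,[(np.round(d["extent"]).tolist(),round(d["score"],2)) for d in spot_in(o,n)])
o=get_obs();print({k:o[k] for k in("t","tcp_pos","ee_rot","wrist_force","grip_width")})
try: print(grasp_offset)
except Exception as e: print(e)
E
```

```text
pics
scene {'fx': 394.9551, 'fy': 394.9551, 'cx': 276.0083, 'cy': 212.6491, 'D': [-0.0291, 0.0, 0.0, 0.0, 0.0], 'R': [[-0.1708, 0.9851, -0.0197], [0.7297, 0.1131, -0.6744], [-0.6621, -0.1296, -0.7381]], 't': [96.385, -327.7247, 1534.3873]}
rail [([279.0, 266.0, 182.0, 84.0], 0.8)]
carriage [([285.0, 256.0, 36.0, 43.0], 0.92)]
red_marker [([225.0, 269.0, 12.0, 19.0], 0.54), ([286.0, 256.0, 35.0, 45.0], 0.21)]
white_marker [([310.0, 285.0, 6.0, 18.0], 0.4)]
handle [([334.0, 212.0, 42.0, 16.0], 0.81), ([279.0, 206.0, 19.0, 44.0], 0.68), ([356.0, 176.0, 22.0, 28.0], 0.64), ([218.0, 195.0, 16.0, 47.0], 0.56)]
top {'fx': 418.3808, 'fy': 418.3808, 'cx': 285.248, 'cy': 210.7624, 'D': [-0.0381, 0.0, 0.0, 0.0, 0.0], 'R': [[-0.0234, -0.9997, 0.0085], [-0.9873, 0.0217, -0.1572], [0.157, -0.0121, -0.9875]], 't': [14.0122, 529.207, 1017.8242]}
rail [([282.0, 166.0, 194.0, 66.0], 0.94)]
carriage [([270.0, 171.0, 36.0, 43.0], 0.7)]
red_marker []
white_marker [([238.0, 142.0, 7.0, 20.0], 0.59)]
handle [([295.0, 243.0, 41.0, 65.0], 0.97), ([371.0, 251.0, 42.0, 72.0], 0.89), ([199.0, 315.0, 22.0, 55.0], 0.87), ([226.0, 249.0, 55.0, 17.0], 0.79)]
{'t': 0.6, 'tcp_pos': array([234.59546682, 579.34819524, 231.32713671]), 'ee_rot': array([ 1.79996126e+02, -1.50383004e-04,  1.57953512e+02]), 'wrist_force': array([ 0.16262239,  0.12031642, -0.47464671]), 'grip_width': 85.53565502882235}
18.700000000000003
```

View pics/scene0.png

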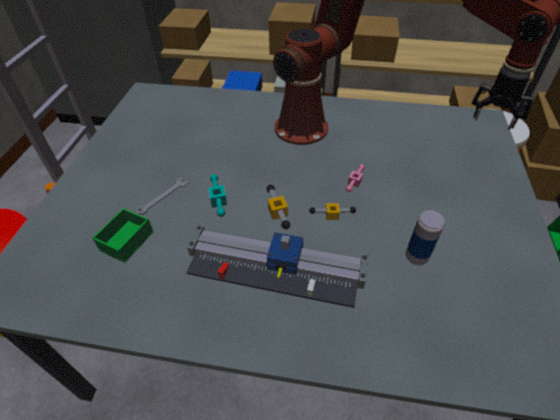

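View pics/top0.png

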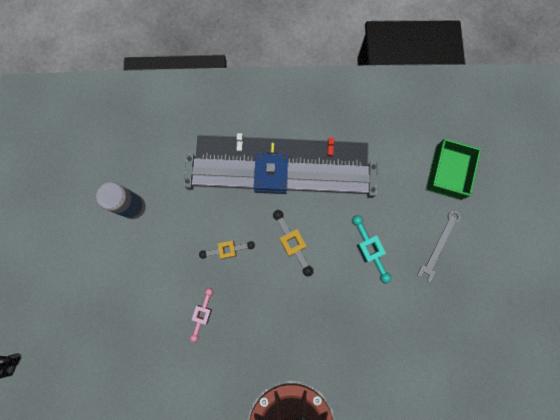

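Scene and top views: the handle candidates are the large yellow (scene 278,206 / top 292,242), the small yellow (scene 333,211 / top 227,249), the turquoise (218,194 / 371,249) and the pink (356,176 / 201,315). The description picks the large yellow. The red marker is at top (331,146) and scene (223,269), white at (239,141) and (311,286), and the pointer at top (272,147).

Run:
```python
import cv2
for n,(x0,y0,x1,y1),s in(("top",(180,125,380,275),4),("scene",(180,180,370,310),4.2)):
    im=cv2.imread(f"pics/{n}0.png")[y0:y1,x0:x1]
    im=cv2.convertScaleAbs(cv2.resize(im,None,fx=s,fy=s,interpolation=cv2.INTER_CUBIC),alpha=1.5)
    cv2.imwrite(f"pics/{n}0c.png",im)
```

```text
(no output)
```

View pics/top0c.png

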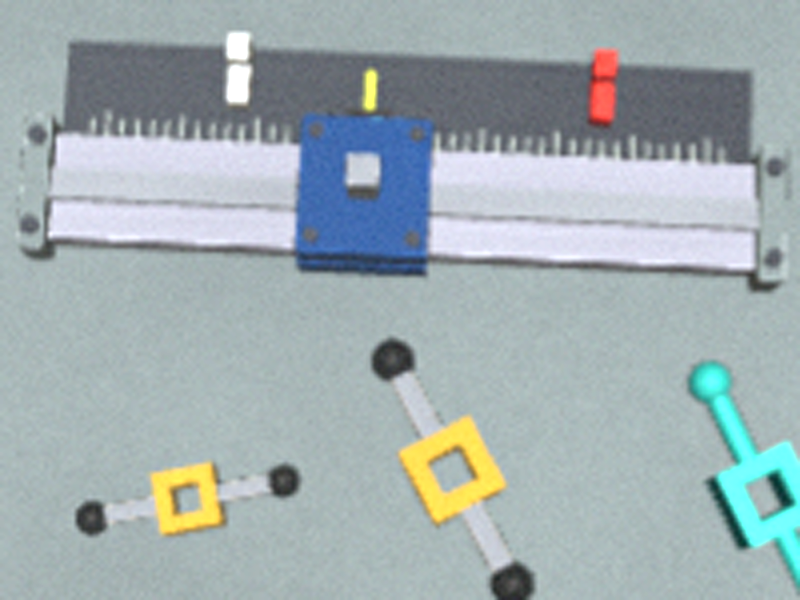

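View pics/scene0c.png

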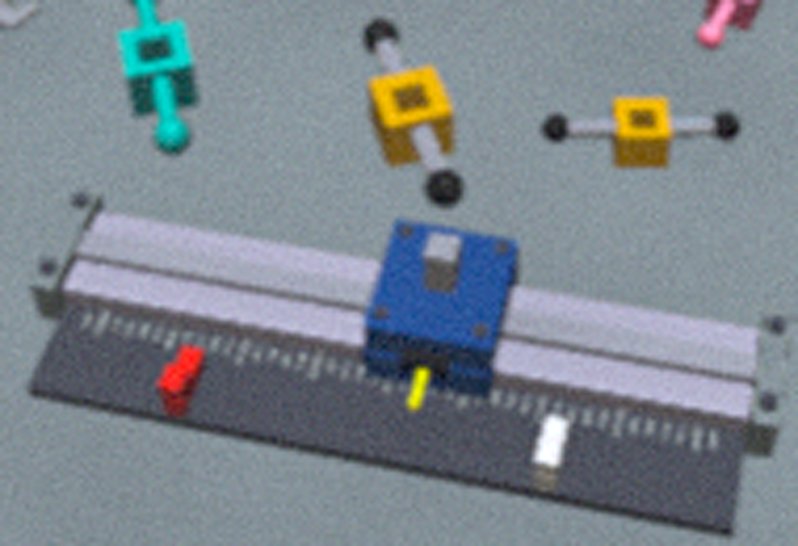

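The crops show the large yellow handle with its hub at top crop (452,470) and scene crop (410,100). It is clearly bigger than the small yellow one, so the choice is confirmed. The red marker is at top crop (603,85), right of the pointer tip (371,70). I'll fit the poses from both views now.

```bash
cat > fit.py <<'E'
import numpy as np,cv2
from station import get_calibration
from scipy.optimize import least_squares
C={n:get_calibration(n) for n in("scene","top")}
OFF={"top":(180,125,4),"scene":(180,180,4.2)}
def full(n,p):
    a,b,s=OFF[n];return np.array([a+(p[0]+.5)/s-.5,b+(p[1]+.5)/s-.5])
def proj(n,X):
    c=C[n];R=np.array(c["R"]);K=np.array([[c["fx"],0,c["cx"]],[0,c["fy"],c["cy"]],[0,0,1.]])
    return cv2.projectPoints(np.float64(X).reshape(-1,1,3),cv2.Rodrigues(R)[0],np.float64(c["t"]),K,np.float64(c["D"]))[0][:,0]
def rz(a): c,s=np.cos(a),np.sin(a);return np.array([[c,-s,0],[s,c,0],[0,0,1]])
def tri(pa,pb):  # full pixels scene, top
    f=lambda X:np.r_[proj("scene",X)[0]-pa,proj("top",X)[0]-pb]
    r=least_squares(f,[500,0,40]);return r.x,np.abs(r.fun).max()
E
python3 - <<'E'
from fit import *
T={"sp":(363,169),"ptr":(371,70),"hub":(453,471),"bA":(392,359),"bB":(511,583),"step":(605,63)}
S={"sp":(442,246),"ptr":(413,408),"hub":(411,101),"bA":(381,35),"bB":(444,188),"step":(175,383)}
# note bA = far ball: in scene the far(+x) ball is the lower one
S["bA"],S["bB"]=S["bB"],S["bA"]
for k in T: 
    x,e=tri(full("scene",S[k]),full("top",T[k]));print(k,x.round(1),round(e,2))
def fitm(obs,model,p0):
    f=lambda p:np.concatenate([(proj(n,[model(p,k)])[0]-full(n,uv))for n,k,uv in obs])
    r=least_squares(f,p0,loss="soft_l1");print(r.x.round(4),"res",r.fun.round(1).tolist());return r.x
# handle: x,y,z0,yaw
H={"a":(-25,25,44),"b":(25,25,44),"c":(25,-25,44),"d":(-25,-25,44),"A":(80,0,30),"B":(-80,0,30)}
obs=[("top","b",(399,458)),]
obs=[("top","b",(399,458)),("top","c",(472,417)),("top","d",(507,488)),("top","a",(437,525)),("top","A",T["bA"]),("top","B",T["bB"]),
("scene","A",S["bA"]),("scene","B",S["bB"]),("scene","d",(369,92)),("scene","a",(437,67)),("scene","b",(452,115)),("scene","c",(385,132))]
# relabel top corners by geometry: far-left, far-right, near-right, near-left
m=lambda p,k:np.array([p[0],p[1],p[2]])+rz(p[3])@np.array(H[k],float)
print("handle");h=fitm(obs,m,[420,-20,0,.5])
# rail: x,y,z0,yaw,q,m(red y),L
def rm(p,k):
    R={"c1":(45,p[4]+42,65),"c2":(45,p[4]-42,65),"c3":(-45,p[4]-42,65),"c4":(-45,p[4]+42,65),"sp":(0,p[4],101),"ptr":(82,p[4],38),
    "f1":(105,p[6],10),"f2":(105,-p[6],10),"st":(95,p[5],42),"ft":(73.5,p[5],28)}[k]
    return np.array(p[:3])+rz(p[3])@np.array(R,float)
obs=[("top",*a)for a in[("c1",(302,117)),("c2",(433,121)),("c3",(427,261)),("c4",(297,257)),("sp",T["sp"]),("ptr",T["ptr"]),("f1",(70,42)),("f2",(752,70)),("st",T["step"]),("ft",(602,102))]]
obs+=[("scene",*a)for a in[("c3",(397,220)),("c4",(517,240)),("c1",(497,350)),("c2",(367,329)),("sp",S["sp"]),("ptr",S["ptr"]),("f2",(30,391)),("f1",(733,532)),("st",S["step"]),("ft",(189,360))]]
print("rail");p=fitm(obs,rm,[600,0,0,0,20,-100,230])
print("spindle foot",rm(p,"sp"))
E
```

```text
sp [628.8  36.6 100.8] 0.1
ptr [711.2  31.4  40.9] 0.03
hub [449.1 -15.   38.3] 0.13
bA [522.2  21.4  31.4] 0.07
bB [378.7 -49.9  32.8] 0.01
step [ 714.2 -121.6   36.9] 0.17
handle
[449.1814 -15.0713  -2.9226   0.4618] res [-0.0, -1.0, -0.7, -0.0, -0.1, -0.2, -0.2, -0.1, 0.4, 0.8, 0.2, 0.5, -0.1, 0.6, -0.1, 1.0, -0.2, -2.3, -1.0, 0.2, 0.3, -0.1, 0.5, -0.5]
rail
[ 6.262553e+02  1.187550e+01 -2.672200e+00 -6.300000e-02  2.500310e+01
 -1.274721e+02  2.294728e+02] res [-0.2, -0.5, 0.1, -0.2, 0.2, -0.5, -0.9, -0.9, -0.2, 0.7, -0.1, 1.3, 0.0, 0.4, -0.4, 0.3, -0.1, 0.2, -0.2, -0.1, -0.4, -0.3, 0.6, 0.1, -1.1, 0.1, -1.2, -0.6, 0.0, 0.3, 0.2, 0.7, -0.4, -0.1, 0.1, -0.5, -0.1, -0.9, -0.2, 1.1]
spindle foot [627.82934415  36.82899307  98.32782117]
```

```bash
cat > geo.py <<'E'
from fit import *
from station import *
RP=np.array([626.26,11.88]);YAW=-0.0630
HX=np.array([449.18,-15.07]);HYAW=0.4618
def rail(x,y,z): return [*(RP+rz(YAW)[:2,:2]@np.array([x,y])),z]
def st(*ks):
    o=get_obs();print({k:np.round(o[k],1).tolist() for k in("t","tcp_pos","ee_rot","wrist_force","grip_width","grip_force")})
    return o
E
python3 - <<'E'
from geo import *
yd=np.degrees(YAW)
for y in(yd,yd+180):
    j=solve_ik(rail(0,25,180),[180,0,y]);print(y,None if j is None else np.round(j,1))
y0=yd+180
j=solve_ik(rail(0,25,180),[180,0,y0])
grip(60,40); goto(rail(0,25,180),[180,0,y0]); st()
move_l(rail(0,25,70),speed=120); st()
grip(15,40); st()
E
```

```text
-3.6096341093241864 [-3.  15.5 94.4 -0.  70.1 90.6]
176.3903658906758 [ -3.   15.5  94.4   0.   70.1 -89.4]
{'t': 3.4, 'tcp_pos': [627.8, 37.8, 180.1], 'ee_rot': [180.0, 0.0, 176.5], 'wrist_force': [-0.0, 0.2, 0.3], 'grip_width': 59.9, 'grip_force': 0.0}
{'t': 4.4, 'tcp_pos': [628.8, 36.8, 71.1], 'ee_rot': [180.0, 0.1, 176.4], 'wrist_force': [-1.4, 1.1, 0.8], 'grip_width': 59.9, 'grip_force': 0.0}
{'t': 4.9, 'tcp_pos': [628.4, 36.7, 71.0], 'ee_rot': [-180.0, 0.1, 176.4], 'wrist_force': [-1.8, 0.1, 4.1], 'grip_width': 19.3, 'grip_force': 42.2}
```

Run:
```python
from geo import *
for q in(-25,-80,-127.5):
    move_l(rail(0,q,70),speed=70); st()
grip(40); st(); move_l(rail(0,-127.5,200),speed=250)
goto(rail(-200,-40,260),[180,0,180+np.degrees(YAW)]); wait(.3); st()
for n in("scene","top"):
    im=get_image(n); cv2.imwrite(f"pics/{n}1.png",im[:,:,::-1])
a=cv2.imread("pics/top1.png")[130:200,280:370];b=cv2.imread("pics/scene1.png")[225:300,190:280]
f=lambda i:cv2.convertScaleAbs(cv2.resize(i,(400,int(400*i.shape[0]/i.shape[1])),interpolation=cv2.INTER_CUBIC),alpha=1.5)
a,b=f(a),f(b);h=min(len(a),len(b));cv2.imwrite("pics/c1.png",np.hstack([a[:h],b[:h]]));print(a.shape,b.shape)
```

```text
{'t': 5.7, 'tcp_pos': [625.1, -12.0, 71.0], 'ee_rot': [179.9, 0.0, 176.4], 'wrist_force': [-0.9, 3.3, 6.6], 'grip_width': 19.6, 'grip_force': 42.6}
{'t': 6.7, 'tcp_pos': [621.4, -66.9, 71.0], 'ee_rot': [179.9, -0.0, 176.4], 'wrist_force': [-2.3, 4.9, 6.5], 'grip_width': 19.1, 'grip_force': 42.7}
{'t': 7.5, 'tcp_pos': [618.1, -114.5, 71.0], 'ee_rot': [179.9, -0.0, 176.4], 'wrist_force': [-4.2, 3.7, 6.7], 'grip_width': 19.4, 'grip_force': 42.8}
{'t': 7.8, 'tcp_pos': [617.9, -115.5, 69.4], 'ee_rot': [180.0, -0.0, 176.4], 'wrist_force': [0.4, 0.6, -0.5], 'grip_width': 39.8, 'grip_force': 0.0}
{'t': 9.7, 'tcp_pos': [424.7, -15.8, 259.7], 'ee_rot': [180.0, -0.1, 176.4], 'wrist_force': [-0.4, -0.2, -0.7], 'grip_width': 39.6, 'grip_force': 0.0}
(311, 400, 3) (333, 400, 3)
```

View pics/c1.png

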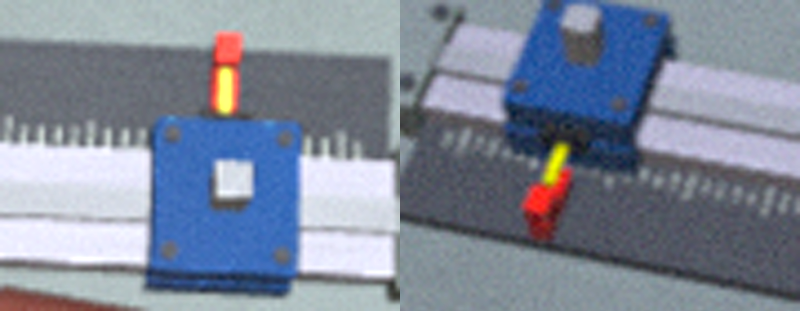

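The pointer (top crop 227,90) now lies over the red foot (212–241). I'll quantify the remaining offset with colour masks, allowing for parallax.

```bash
cat >> geo.py <<'E'
def back(n,uv,z):  # pixel -> rail x,y at height z
    r=least_squares(lambda p:proj(n,[*p,z])[0]-uv,[600,-100]).x
    return rz(YAW)[:2,:2].T@(r-RP)
E
python3 - <<'E'
from geo import *
for n,(x0,y0,x1,y1) in(("top",(280,130,370,165)),("scene",(190,225,280,300))):
    im=cv2.imread(f"pics/{n}1.png").astype(int)[y0:y1,x0:x1];b,g,r=im[...,0],im[...,1],im[...,2]
    yel=(r>100)&(g>90)&(b<.6*g);red=(r>90)&(g<.45*r)
    for nm,m,z in(("yel",yel,38),("red",red,28)):
        v,u=np.nonzero(m);print(n,nm,len(u),"uv",u.mean()+x0,v.mean()+y0)
        for row in np.unique(v):
            us=u[v==row]+x0
            if len(us)>1 or nm=="yel":
                w=np.where(nm=="yel",r[row,us-x0]-b[row,us-x0],1)
                c=np.average(us,weights=np.maximum(w,1));c=c if nm=="yel" else (us.min()+us.max())/2
                print(row+y0,us.min(),us.max(),[back(n,(c,row+y0),zz).round(1).tolist() for zz in((38,) if nm=="yel" else (28,42))])
print("spindle",back("top",(280+(233+.5)/4.444-.5,130+(179+.5)/4.444-.5),101))
print("spindle tri",tri((190+(580-400+.5)/4.444-.5,225+(14.5)/4.444-.5),(280+(233+.5)/4.444-.5,130+(179+.5)/4.444-.5)))
print("expected",rail(0,-127.5,101))
E
```

```text
top yel 34 uv 330.1470588235294 149.64705882352942
145 329 331 [[83.2, -125.9]]
146 329 332 [[80.6, -127.3]]
147 329 332 [[77.8, -127.4]]
148 329 331 [[75.1, -126.2]]
149 329 331 [[72.4, -126.2]]
150 329 331 [[69.7, -126.3]]
151 329 331 [[66.9, -126.3]]
152 329 331 [[64.2, -126.3]]
153 329 331 [[61.5, -126.4]]
154 329 331 [[58.8, -126.6]]
155 330 331 [[56.2, -127.9]]
top red 51 uv 330.4313725490196 143.0392156862745
138 329 333 [[105.9, -129.2], [101.0, -127.7]]
139 329 333 [[103.1, -129.3], [98.3, -127.8]]
140 329 333 [[100.4, -129.3], [95.6, -127.8]]
141 328 333 [[97.6, -128.1], [92.8, -126.6]]
142 328 333 [[94.8, -128.1], [90.1, -126.6]]
143 328 333 [[92.1, -128.2], [87.4, -126.7]]
144 329 332 [[89.3, -128.3], [84.7, -126.7]]
146 328 333 [[83.8, -128.4], [79.3, -126.9]]
147 328 333 [[81.1, -128.4], [76.5, -126.9]]
148 328 333 [[78.3, -128.5], [73.8, -127.0]]
149 328 333 [[75.6, -128.5], [71.1, -127.0]]
150 327 333 [[72.8, -127.3], [68.4, -125.8]]
scene yel 28 uv 224.35714285714286 261.75
258 225 227 [[54.2, -127.9]]
259 224 226 [[57.8, -128.7]]
260 224 226 [[61.1, -128.1]]
261 223
[... 223 characters left out ...]
.4, -123.4], [75.4, -118.8]]
265 226 227 [[69.5, -122.4], [78.5, -117.8]]
266 225 227 [[72.9, -122.7], [81.8, -118.1]]
267 219 226 [[78.1, -131.0], [87.0, -126.2]]
268 219 226 [[81.3, -129.9], [90.0, -125.2]]
269 219 225 [[84.6, -130.2], [93.4, -125.5]]
270 218 224 [[88.3, -131.8], [97.0, -127.0]]
271 218 223 [[91.7, -132.1], [100.3, -127.3]]
272 218 223 [[94.7, -131.0], [103.3, -126.3]]
273 221 222 [[97.2, -127.4], [105.7, -122.7]]
275 221 222 [[103.2, -125.3], [111.6, -120.7]]
spindle [  -0.27806431 -125.526528  ]
spindle tri (array([ 617.70652862, -113.62689798,  102.82765969]), np.float64(0.22362565843405946))
expected [np.float64(618.2328124443858), np.float64(-115.36705992653422), 101]
```

Run:
```python
from geo import *
hy=np.degrees(HYAW)+180
grip(78,60); goto([*HX,150],[180,0,hy]); move_l([*HX,8],speed=120); wait(.1); st()
grip(40,60); st()
move_l([*HX,150],speed=150); st()
t=rail(0,-127.5,150); goto(t,[180,0,180+np.degrees(YAW)]); wait(.3); st()
for n in("scene","top"):
    im=get_image(n); cv2.imwrite(f"pics/{n}2.png",im[:,:,::-1])
a=cv2.imread("pics/top2.png")[120:220,270:390];b=cv2.imread("pics/scene2.png")[180:290,170:290]
f=lambda i:cv2.convertScaleAbs(cv2.resize(i,(400,int(400*i.shape[0]/i.shape[1])),interpolation=cv2.INTER_CUBIC),alpha=1.5)
a,b=f(a),f(b);h=min(len(a),len(b));cv2.imwrite("pics/c2.png",np.hstack([a[:h],b[:h]]));print(a.shape,b.shape)
```

```text
{'t': 12.3, 'tcp_pos': [450.1, -15.2, 8.8], 'ee_rot': [-179.9, 0.1, -153.5], 'wrist_force': [0.9, 0.1, 0.3], 'grip_width': 78.0, 'grip_force': 0.0}
{'t': 12.6, 'tcp_pos': [450.0, -15.4, 8.7], 'ee_rot': [-179.9, 0.1, -153.5], 'wrist_force': [-0.7, -0.2, 4.0], 'grip_width': 49.1, 'grip_force': 63.4}
{'t': 13.7, 'tcp_pos': [447.8, -14.8, 148.5], 'ee_rot': [179.9, -0.1, -153.5], 'wrist_force': [-0.2, -0.2, -4.6], 'grip_width': 49.3, 'grip_force': 62.6}
{'t': 14.8, 'tcp_pos': [617.6, -114.6, 150.3], 'ee_rot': [180.0, 0.0, 176.4], 'wrist_force': [-0.3, -0.1, -3.7], 'grip_width': 49.5, 'grip_force': 62.7}
(333, 400, 3) (366, 400, 3)
```

View pics/c2.png

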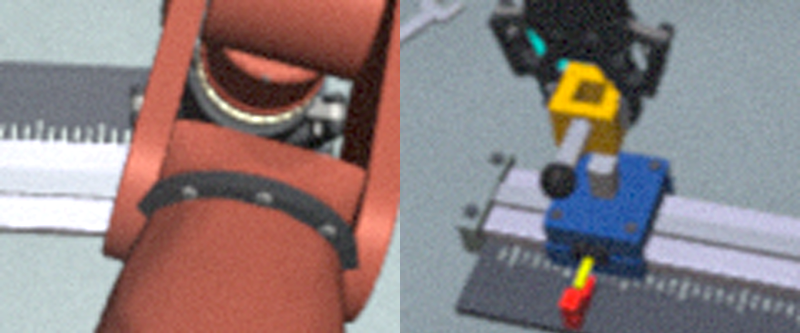

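The handle is held above the carriage: near ball at crop (160,181), bore at (190,93). I'll compare these with the prediction from the pose.

Run:
```python
from geo import *
F=lambda p:((p+.5-np.array([170,180]))*400/120-.5+.5).round(1)
o=get_obs();d=o["tcp_pos"];z0=d[2]-8.7
M=[d+rz(YAW)@np.array(v)+[0,0,-8.7] for v in[(80,0,30),(0,0,44),(-25,-25,44),(-25,25,44),(25,25,44),(25,-25,44)]]
print(F(proj("scene",M)).tolist())
# sensitivity: mm along rail x / z, ball
for dv in((1,0,0),(0,1,0),(0,0,1)):print(proj("scene",M[0]+rz(YAW)@np.array(dv))[0]-proj("scene",M[0])[0])
```

```text
[[157.4, 181.8], [189.7, 90.7], [169.2, 62.9], [230.7, 72.7], [211.0, 119.8], [147.7, 109.2]]
[-0.13549992  0.31071143]
[0.38833328 0.06918524]
[-0.0537103  -0.26068259]
```

Run:
```python
from geo import *
T=np.array([*rail(.4,-127.5,0)[:2]]);c=T.copy()
move_l([*c,114],speed=100); wait(.3)
for i in range(2):
    o=get_obs();e=T-o["tcp_pos"][:2];c=c+e;print(e.round(2),o["tcp_pos"][2].round(1)); move_l([*c,113],speed=30);wait(.2)
o=st();f0=o["wrist_force"]
for z in(106,102,98,92,86,80,76):
    move_l([*c,z],speed=40); o=get_obs(); df=o["wrist_force"]-f0
    print(z,o["tcp_pos"].round(1),df.round(1))
    if df[2]>12 or np.hypot(*df[:2])>12: print("stop");break
np.save("c.npy",c)
```

```text
[-0.62  0.19] 114.9
[ 0.64 -0.21] 113.0
{'t': 16.6, 'tcp_pos': [618.6, -115.4, 113.0], 'ee_rot': [180.0, -0.0, 176.4], 'wrist_force': [-0.5, 0.4, -3.8], 'grip_width': 49.4, 'grip_force': 62.7}
106 [ 618.  -115.2  105.2] [ 0.8 -0.9 -0.5]
102 [ 618.3 -115.3  101.5] [ 0.3 -0.3 -0.1]
98 [ 618.3 -115.3   97.6] [ 0.1 -1.  -0.2]
92 [ 618.2 -115.2   91.4] [ 0.7 -0.2 -0.7]
86 [ 618.2 -115.3   85.4] [ 0.  -0.1 -0.3]
80 [ 618.2 -115.2   79.4] [ 1.2  0.8 -1.2]
76 [ 618.3 -115.3   75.6] [ 0.1  0.4 -0.8]
```

Run:
```python
from geo import *
c=np.load("c.npy");f0=get_obs()["wrist_force"]
for z in np.arange(75,69.5,-.7):
    move_l([*c,z],speed=20); o=get_obs(); df=o["wrist_force"]-f0
    print(round(z,1),o["tcp_pos"].round(1),df.round(1))
    if df[2]>12: break
grip(78); wait(.2); st(); move_l([*c,200],speed=200)
goto(rail(-260,60,260),[180,0,180+np.degrees(YAW)]); wait(.3); st()
for n in("scene","top"):
    im=get_image(n); cv2.imwrite(f"pics/{n}3.png",im[:,:,::-1])
a=cv2.imread("pics/top3.png")[120:220,270:390];b=cv2.imread("pics/scene3.png")[190:300,170:290]
f=lambda i:cv2.convertScaleAbs(cv2.resize(i,(400,int(400*i.shape[0]/i.shape[1])),interpolation=cv2.INTER_CUBIC),alpha=1.5)
a,b=f(a),f(b);h=min(len(a),len(b));cv2.imwrite("pics/c3.png",np.hstack([a[:h],b[:h]]))
G=lambda p:((p+.5-np.array([170,190]))*400/120).round(1);H=lambda p:((p+.5-np.array([270,120]))*400/120).round(1)
M=[np.array(rail(x,-127.5+y,z)) for x,y,z in[(80,0,95),(-80,0,95),(0,0,109)]]
print("pred scene",G(proj("scene",M)).tolist(),"top",H(proj("top",M)).tolist())
```

```text
75.0 [ 618.7 -115.4   75. ] [-0.1 -0.1  0.3]
74.3 [ 618.6 -115.4   74.3] [ 0.8 -0.2  0.6]
73.6 [ 618.8 -115.4   73.8] [ 1.2 -1.2  0.8]
72.9 [ 618.8 -115.5   73.7] [-2.6  0.1  6.5]
72.2 [ 618.9 -115.5   73.7] [-4.   0.5 10.4]
71.5 [ 618.9 -115.5   73.7] [-5.3  0.7 13.3]
{'t': 20.7, 'tcp_pos': [618.6, -115.4, 71.3], 'ee_rot': [180.0, -0.0, 176.4], 'wrist_force': [1.2, 0.4, 0.2], 'grip_width': 77.8, 'grip_force': 0.0}
{'t': 23.0, 'tcp_pos': [371.0, 87.8, 259.9], 'ee_rot': [-180.0, -0.0, 176.3], 'wrist_force': [0.6, 0.1, 0.2], 'grip_width': 78.1, 'grip_force': 0.0}
pred scene [[169.7, 211.5], [230.5, 63.8], [199.7, 122.9]] top [[212.4, 65.3], [207.8, 277.0], [212.5, 164.9]]
```

View pics/c3.png

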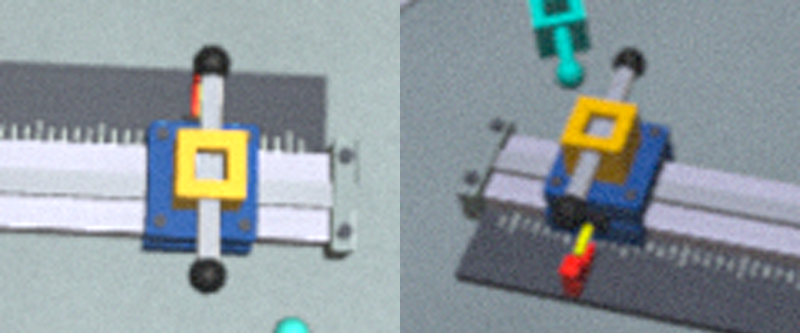

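The handle is home: the balls are at top (211,62) and (207,275) against predicted (212,65) and (208,277), and the TCP stopped at 73.7 as it should. The pointer is still over the red foot at scene crop (180,245). I'll do one last check that the carriage hasn't shifted, then hand in.

Run:
```python
from geo import *
c=[]
for k in(1,3):
    im=cv2.imread(f"pics/scene{k}.png").astype(int);b,g,r=im[...,0],im[...,1],im[...,2]
    m=(r>100)&(g>90)&(b<.6*g);m[:256]=0;m[275:]=0;m[:,:210]=0;m[:,235:]=0
    v,u=np.nonzero(m);s=v>259;c.append((u[s].mean(),v[s].mean()))
print(c)
d=back("scene",c[1],38)-back("scene",c[0],38);print(d)
if abs(d[1])<1: print(sign_off())
```

```text
[(np.float64(224.04545454545453), np.float64(262.6363636363636)), (np.float64(224.04545454545453), np.float64(262.6363636363636))]
[0. 0.]
the job is handed in; nothing more can be done
None
```

The carriage's pointer is at the red marker (about 1 mm by the cameras), the large yellow handle is fully home on the spindle and released, and the job is handed in at about 23 s of the 51 s allowed.

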